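Close, unclip and pack a tested pump unit

TASK

The pump unit with the orange cap has passed its test. While it is still clipped on its rail, press its raised cap down until it snaps fully shut; then pull the unit straight up off the rail, out of its spring catches, and set it down gently, upright, in the empty cell of the black tray, with its cap still shut. Leave the two grey-capped units where they are.

Things in the scene. Friction and masses are not known exactly. Their poses are not given: they have to be found in the camera images.
- unit: White pump unit with orange cap, 124 mm tall when shut, loose, 0.27 kg. Origin at centre of underside; x across the rail, y along it. Two clip legs astride the rail (z 0-24 mm; 52 mm in x, 40 in y); lower block 56 x 44 mm (z 23-65); square neck 40 x 40 mm (z 65-100), the place to grip from above; cap on top 33 mm dia (36 over ribs), 24 high. Lifting by the cap pops it open before the rail lets go.
- nozzle_cap (a joint): How far the orange cap is pressed down on its slide along the unit's z axis, in m: 0 fully raised (as at the start), 0.016 fully shut (cap from z 100 to 124 mm of the unit). It snaps to either end; about 8 N presses it past the middle (0.008), the same pulls it open.
- cap_top (a point): Centre of the flat top of the orange cap; it moves with the cap, 124 mm above the unit's underside when shut, 140 mm when raised.
- dock: Fixed grey dock under it: plate 110 x 110 x 10 mm, an aluminium rail along y (24 mm wide, 18 high, 96 long), black end stops 12 mm high, and on both x sides a sprung roller catch in a dark housing (top 32 mm above the table) over the unit's lugs. Pulling it free takes 15 to 20 N straight up; clear of catches after 15 mm, of the rail after 25. Origin at centre of underside.
- dock_seat (a point): Centre of the top of that dock's base plate, where the underside of the clipped unit rests.
- tray: Black open tray, fixed, 204 mm (x) by 130 mm (y), 35 mm high, walls and floor 4 mm thick, with one wall across the middle that makes two cells, each about 96 by 122 mm inside. Origin at the centre of its underside. The cell on its -x side is empty.
- free_cell (a point): Centre of the inner floor of the tray's empty cell, 4 mm above the table; axes as the tray's.
- unit_b: A like white unit with a grey, shut cap, 124 mm tall, clipped on a second dock like the first: to be left alone. Origin at the centre of its underside.
- unit_c: A like white unit with a grey, shut cap, standing in the tray's other (+x) cell, 100 mm from the empty cell's centre: to be left alone. Origin at the centre of its underside.
Not all that is in view belongs to the job. Leave any red look-alike of the unit alone.

How it is judged:
By the outcome, as a careful person would: the job done as asked, in the order asked, and still so for the second after the job is handed in, with the robot touching nothing.
It also fails if it takes over 48 s, if anything falls off the work surface, if the arm or the gripper's body presses on something with over 40 N, if the wrist force passes 120 N, or if a joint passes its speed limit or range.

ROBOT

A 6-joint arm with a two-finger parallel gripper is mounted at the origin on the work surface. World frame = base frame: x ahead of the robot, y to its left, z up, the work surface at z = 0. Lengths are in m, angles in rad, forces in N, time in s.
With the tool pointing down it reaches from about 0.3 to 0.775 m from the base axis. Payload 14.6 kg.
Tool frame: the origin (TCP) lies at the very end of the fingers, on their centre line; the grasp point (between the pads) lies 19 mm behind it; z points along the fingers, y is the line along which they close (so a half turn about z gives the same grasp; the last joint's range is limited). The gripper opens to 94 mm and grips with 3 to 60 N. Pads are 16 mm wide; open, the fingers measure 119 mm over their backs; the gripper's body (75 mm by 177 mm) begins 78 mm behind the grasp point.
Start: joints at [1.207, 0.3, 1.521, -0, 1.321, -0.067], TCP at [0.161, 0.526, 0.205] pointing down, gripper open.
Joint ranges: [-3.03, 3.03], [-0.79, 2.21], [0.23, 2.52], [-1.04, 4.18], [0, 3.07], [-2.55, 2.55]. Speed limits (rad/s): [2.22, 2.22, 2.57, 3.14, 3.14, 3.14].

INTERFACE

Orientations are given as a rotation vector (axis times angle).
In Python, from rig import bot gives the robot as it stands.
- The arm moves only by the tool carry_out, never from a script. Its arguments are lists of equal length, an entry for each row: "grip": the opening, from -1 (shut) to 1 (fully open); "xyz": the shift along the tool's x, y, z in units of 300 mm (1.0 is 300 mm), a list of three; "angular": the turn, a rotation vector about the tool's x, y, z in units of 45 degrees (1.0 is 45 degrees), a list of three. In form: {"grip": [grip, ...], "xyz": [[tx, ty, tz], ...], "angular": [[rx, ry, rz], ...]}. A call has 1 to 12 rows; each row is the pose to reach, as a shift and turn from the pose commanded when the call began, along the tool's axes at that moment; what a row does not reach only later rows make up. A row lasts 1/12 s, in which the tool goes at most 41.7 mm and 7.16 degrees, less where a joint would pass 70% of its speed; a pose out of reach is approached as far as the arm can. A call with a number of a shift or a turn outside -1 to 1 is refused whole. A call with a gripper value outside its range is refused whole. The fingers move at their own pace and stop on an object; "newtons" is the grip in N (left out, the last holds). Time passes only in rows, so rows that repeat a pose let the fingers close. It gives the time, the measured TCP pose, the force, the opening and the grip force at its end, in the units of the state.
- bot.observe(): the state, without advancing time (a new reading comes with each control period).
- bot.read_camera(name): name is "scene" or "top" or "wrist"; returns (picture, depth): 420x560x3 uint8, red, green, blue; 420x560 float32, m along the optical axis (not along the pixel's ray), 0 where there is no reading.
- bot.camera_model(name): a dict with "fov_y" (degrees; the focal length in pixels is half the picture's height over the tangent of half this angle, whatever the lens; pixels are square), "cx", "cy" (the principal point, pixels), "view" (4x4, takes a point from world to camera coordinates). Camera axes: x right, y up, looking along -z (the intrinsics and any distortion apply to the point x, -y, -z); pixel columns grow to the right and rows downward; lengths in m; the calibration is good to about 2 mm. A picture is of the moment at which its call begins: read the wrist's pose just before it. camera_model takes no time and is no camera call; for the wrist camera it gives the pose at the moment of the call.
- bot.hand_in(): hands the job in; it is judged then, once.
Trained networks look in the newest picture that a camera, given by its name, has taken for a name from the list of things; names that differ only in an ending like _2 or _b are one class to them, and where a whole thing is asked for, a point or a joint stands for the part that bears it (a point fixed in the world has none). Each returns a list of dicts, best first, with "confidence" (0 to 1); they miss things now and then, are a little off and sometimes report something else, mostly with a low value. They report only what shows in the picture. A call takes as long as a camera call. They do not tell look-alikes from the thing itself.
- bot.outline_of(target, camera): "mask" (420x560 bool, what is visible of it) and "pixel" ([column, row] in pixels, amid what is visible of it).
The state is a dict: "time": time; "joint_pos": joint angles; "joint_vel": joint speeds; "effort": joint torques, N m; "tool_pos": TCP position; "orientation": TCP orientation; "wrist_force": force on the tool from outside, world axes, zero at the start; "moment": the same for the moment, N m; "grip_width": opening from 0.0 (shut) to 1.0 (fully open); "grip_force": force on a finger pad.
Only numpy, scipy, OpenCV 4.12 (cv2) and the standard library are available. Lean on these libraries where they do the work, as an engineer would, in place of code of your own. Each camera call takes 0.05 s, during which the arm holds its last target. There are 200 camera calls.

## Working session

There is one attempt and no reset: what is moved stays moved. The work goes in short steps, Python scripts to look and compute and a tool call to move; the robot and the scene stay as the last step left them, time stands still between calls to the robot, and variables do not carry over. Pictures are saved under pics/ and viewed, at most 10 in all, crops included, and the job is handed in when it is done.

Besides the shell and the picture viewer there is one more tool, called after "Request:" as name(argument=value, ...), one argument or row to a line, values as JSON. carry_out: Moves the arm, as the interface text tells. Its arguments: {"type":"object","properties":{"grip":{"type":"array","items":{"type":"number"}},"xyz":{"type":"array","items":{"type":"array","items":{"type":"number"}}},"angular":{"type":"array","items":{"type":"array","items":{"type":"number"}}},"newtons":{"type":"number"}},"required":["grip","xyz","angular"]}

```bash
mkdir -p pics; cat > h.py <<'E'
import numpy as np, cv2
from rig import bot
def cam(n):
    m=bot.camera_model(n); im,d=bot.read_camera(n); return m,im,d
def cloud(m,d):
    h,w=d.shape; f=h/2/np.tan(np.radians(m["fov_y"])/2)
    v,u=np.mgrid[:h,:w]; P=np.stack([(u-m["cx"])/f*d,-(v-m["cy"])/f*d,-d,np.ones_like(d)],-1)
    W=P@np.linalg.inv(np.array(m["view"])).T
    W=W[...,:3]; W[d<=0]=np.nan; return W
def save(im,n): cv2.imwrite("pics/"+n,im[...,::-1])
E
python3 - <<'E'
from h import *
print(bot.observe())
ms=[]
for n in("top","scene"):
    m,im,d=cam(n); print(n,{k:v for k,v in m.items() if k!='view'},np.round(m['view'],3).tolist()); save(im,n+"0.png"); W=cloud(m,d); np.save(n+"0.npy",W)
    for t in("unit","nozzle_cap","dock","tray"):
        for o in bot.outline_of(t,n):
            p=W[o["mask"]]; p=p[~np.isnan(p[:,0])]
            print(n,t,round(o["confidence"],2),np.round(o["pixel"]),o["mask"].sum(),np.round(np.percentile(p,[2,50,98],axis=0),3).tolist() if len(p) else None)
E
```

```text
{'time': 0.0, 'joint_pos': array([ 1.20739535e+00,  3.00473586e-01,  1.52160080e+00,  3.30623380e-06,
        1.32072958e+00, -6.66061147e-02]), 'joint_vel': array([ 0.00166206, -0.00021249,  0.0011729 , -0.000391  ,  0.00130231,
       -0.00026367]), 'effort': array([-1.68884271e-03, -5.31794322e+01, -3.52726114e+01,  7.07452185e-02,
        2.44784262e-02, -1.33059070e-04]), 'tool_pos': array([0.16075683, 0.52568996, 0.20487664]), 'orientation': array([-4.64457574e-01, -3.10680491e+00,  1.85769370e-03]), 'wrist_force': array([ 0.30109134, -0.01561347, -0.03611106]), 'moment': array([-0.00578866,  0.03448229, -0.02425402]), 'grip_force': 0.0, 'grip_width': 1.0015196453876747}
top {'fov_y': 51.71196684942586, 'cx': 279.1354337740927, 'cy': 210.9860228919339} [[-0.002, -1.0, -0.016, 0.021], [0.997, -0.003, 0.076, -0.553], [-0.076, -0.016, 0.997, -1.057], [0.0, 0.0, 0.0, 1.0]]
top unit 0.98 [270. 186.] 449 [[0.582, 0.022, 0.043], [0.602, 0.041, 0.104], [0.638, 0.063, 0.13]]
top unit 0.84 [170. 260.] 621 [[0.408, 0.257, 0.011], [0.437, 0.275, 0.098], [0.465, 0.301, 0.142]]
top unit 0.63
[... 930 characters left out ...]
] 1303 [[0.547, 0.23, 0.021], [0.581, 0.25, 0.101], [0.593, 0.272, 0.151]]
scene unit 0.79 [166. 196.] 1118 [[0.536, -0.269, 0.011], [0.596, -0.219, 0.088], [0.614, -0.201, 0.136]]
scene unit 0.58 [417. 210.] 1246 [[0.421, 0.259, 0.002], [0.447, 0.284, 0.08], [0.464, 0.314, 0.141]]
scene nozzle_cap 0.87 [402. 234.] 377 [[0.454, 0.236, 0.004], [0.57, 0.252, 0.149], [0.58, 0.271, 0.152]]
scene nozzle_cap 0.83 [426. 191.] 254 [[0.421, 0.271, 0.123], [0.441, 0.285, 0.139], [0.45, 0.3, 0.142]]
scene dock 0.79 [377. 275.] 1965 [[0.513, 0.197, 0.003], [0.588, 0.245, 0.011], [0.621, 0.306, 0.033]]
scene tray 0.86 [273. 236.] 4324 [[0.457, -0.054, 0.002], [0.569, 0.007, 0.006], [0.672, 0.096, 0.037]]
```

```bash
python3 -c "
import cv2
a=cv2.imread('pics/top0.png')[120:330,100:440]; b=cv2.imread('pics/scene0.png')[120:330,100:500]
cv2.imwrite('pics/t1.png',cv2.resize(a,None,fx=2.3,fy=2.3)); cv2.imwrite('pics/s1.png',cv2.resize(b,None,fx=2,fy=2))"
```

```text
(no output)
```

View pics/t1.png

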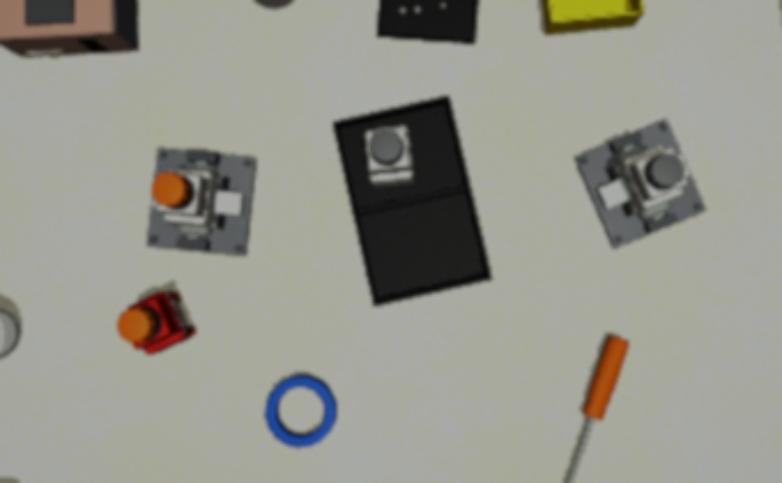

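View pics/s1.png

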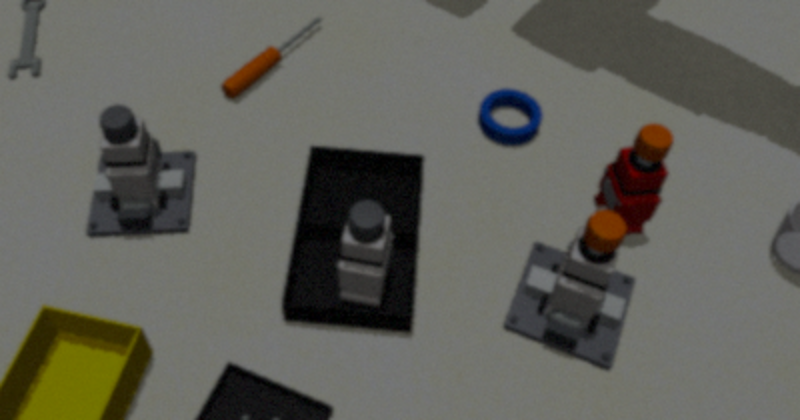

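The top view shows the orange-capped white unit on its dock at crop (170,190), with the rail running left-right (world y). The red look-alike is at (140,325), the tray at (410,200) with its empty cell on the near side, and unit_b on the right. Next I fit the poses.

```bash
cat >> h.py <<'E'
from scipy.spatial.transform import Rotation as R
def rect(W,c,r,z0,z1,pix=None):
    p=W.reshape(-1,3); s=(np.hypot(p[:,0]-c[0],p[:,1]-c[1])<r)&(p[:,2]>z0)&(p[:,2]<z1); p=p[s]
    q=(p[:,:2]*1000).astype(np.float32); b=cv2.minAreaRect(q); return len(p),np.round(b[0],1),np.round(b[1],1),round(b[2],1),np.round(np.median(p,axis=0),4)
def rel(xyz,yaw):
    "shift/turn units to tool-down pose, yaw = world angle of tool y axis (mod 180)"
    s=bot.observe(); R0=R.from_rotvec(s["orientation"]); d=R0.inv().apply(np.array(xyz)-s["tool_pos"])/0.3
    best=None
    for k in(0,np.pi):
        y=np.array([np.cos(yaw+k),np.sin(yaw+k),0]);z=np.array([0,0,-1.]);x=np.cross(y,z)
        t=(R0.inv()*R.from_matrix(np.stack([x,y,z],1))).as_rotvec()
        if best is None or np.linalg.norm(t)<np.linalg.norm(best): best=t
    print("xyz",np.round(d,4),"ang",np.round(best/(np.pi/4),4),"j6",s["joint_pos"][5])
E
python3 - <<'E'
from h import *
for n in("top","scene"):
    W=np.load(n+"0.npy")
    print(n,"dockplate",rect(W,(.56,.245),.078,.005,.016))
    print("cap",rect(W,(.565,.25),.03,.143,.156)); print("neck",rect(W,(.56,.25),.05,.100,.116))
    print("traytop",rect(W,(.562,.02),.14,.028,.042))
    print("trayfloor",rect(W,(.52,.01),.05,-.003,.010))
    print("ucap",rect(W,(.61,.05),.04,.115,.135))
s=bot.observe();print(R.from_rotvec(s["orientation"]).as_matrix().round(3)); print(np.linalg.inv(bot.camera_model("wrist")["view"]).round(3))
rel((.5,.245,.26),np.radians(90-4)); rel((.5,.245,.26),np.radians(-4))
E
```

```text
top dockplate (839, array([553.6, 253.2]), array([110.4, 134.3]), 84.3, array([0.5496, 0.2277, 0.0096]))
cap (180, array([565.1, 251.8]), array([31.2, 32.7]), 40.5, array([0.5646, 0.2513, 0.1492]))
neck (135, array([565.9, 250.5]), array([38.4, 40.5]), 83.6, array([0.5588, 0.2392, 0.1085]))
traytop (553, array([564.8,  20. ]), array([204.1, 130.1]), 12.8, array([0.5672, 0.0221, 0.0338]))
trayfloor (1196, array([519.4,  10.2]), array([96.1, 96.2]), 0.4, array([0.5192, 0.0102, 0.0035]))
ucap (174, array([609.3,  43.3]), array([32. , 31.8]), 1.6, array([0.6086, 0.0431, 0.1268]))
scene dockplate (1210, array([563.9, 252.3]), array([109.9, 112.9]), 84.1, array([0.5885, 0.2338, 0.0105]))
cap (263, array([565.1, 252.3]), array([31.9, 33.3]), 50.7, array([0.5672, 0.252 , 0.1501]))
neck (304, array([565.2, 252. ]), array([40.5, 39. ]), 83.1, array([0.5753, 0.249 , 0.11  ]))
traytop (880, array([562.8,  20.2]), array([205.4, 130.2]), 13.0, array([0.581 , 0.0261, 0.0346]))
trayfloor (774, array([514.3,   6.5]), array([85.2, 98.8]), 33.6, array([ 0.506 , -0.0014,  0.0047]))
ucap (271, array([609.3,  43.9]), array([33.1, 32.4]), 41.5, array([0.6126, 0.0453, 0.1281]))
[[-0.956  0.292 -0.   ]
 [ 0.292  0.956 -0.   ]
 [ 0.    -0.    -1.   ]]
[[ 0.294 -0.919 -0.261  0.085]
 [ 0.956  0.283  0.08   0.549]
 [ 0.    -0.273  0.962  0.384]
 [ 0.     0.     0.     1.   ]]
xyz [-1.355  -0.5648 -0.1819] ang [-2.00e-04 -0.00e+00 -2.89e-01] j6 -0.06655780277219031
xyz [-1.355  -0.5648 -0.1819] ang [-1.000e-04  1.000e-04  1.711e+00] j6 -0.06655780277219031
```

```bash
python3 - <<'E'
from h import *
rel((.565,.252,.2),np.radians(84))
E
```

```text
xyz [-1.5554 -0.4791  0.018 ] ang [-2.000e-04 -0.000e+00 -2.446e-01] j6 -0.06655780277219031
```

Request:
carry_out(
  grip=[-1,-1,-1,-1,-1,-1,-1,-1,-1,-1,-1],
  xyz=[
    [-0.1,-0.03,0],
    [-0.2,-0.06,0],
    [-0.3,-0.09,0],
    [-0.4,-0.12,0],
    [-0.5,-0.15,0],
    [-0.6,-0.18,0],
    [-0.7,-0.21,0],
    [-0.8,-0.24,0],
    [-0.9,-0.27,0],
    [-0.9,-0.27,0],
    [-0.9,-0.27,0],
  ],
  angular=[
    [0,0,-0.05],
    [0,0,-0.1],
    [0,0,-0.15],
    [0,0,-0.2],
    [0,0,-0.245],
    [0,0,-0.245],
    [0,0,-0.245],
    [0,0,-0.245],
    [0,0,-0.245],
    [0,0,-0.245],
    [0,0,-0.245],
  ],
)

```text
time: 1.42
tool_pos: [0.3962, 0.3687, 0.2053]
orientation: [-0.168, -3.137, 0.0]
wrist_force: [-0.3, 0.1, 0.2]
grip_width: 0.258
grip_force: 0.0
```

```bash
python3 - <<'E'
from h import *
m,im,d=cam("wrist"); W=cloud(m,d); save(im,"w1.png"); print(bot.observe()["tool_pos"],bot.observe()["grip_width"])
print("cap",rect(W,(.565,.252),.03,.143,.156)); print("neck",rect(W,(.565,.252),.05,.100,.116)); print("plate",rect(W,(.56,.25),.078,.005,.016))
rel((.565,.252,.165),np.radians(84))
E
```

```text
[0.39538533 0.36939851 0.20534574] 0.20960211541693655
cap (0, array([0., 0.]), array([0., 0.]), 0.0, array([nan, nan, nan]))
neck (0, array([0., 0.]), array([0., 0.]), 0.0, array([nan, nan, nan]))
plate (615, array([519.9, 243.5]), array([80.9, 23.6]), 84.3, array([0.5179, 0.2235, 0.0096]))
xyz [-0.6035 -0.3297  0.1343] ang [-0.0001 -0.0003 -0.0009] j6 -0.7817734834526658
  return _methods._mean(a, axis=axis, dtype=dtype,
  ret = um.true_divide(
```

View pics/w1.png

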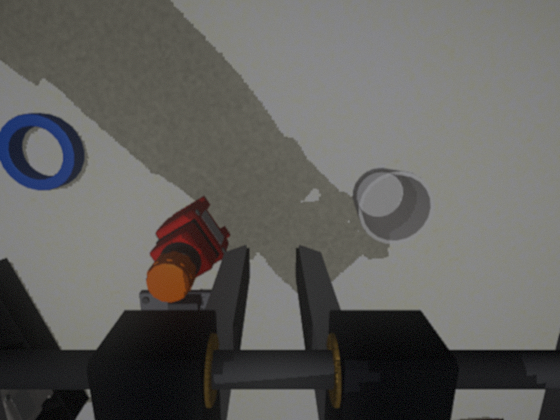

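The wrist view shows the red look-alike at (180,260) and a corner of the dock at (170,300). The camera looks back towards the base, and the plate angle of 84° is confirmed. Moving on to above the cap.

Request:
carry_out(
  grip=[-1,-1,-1,-1,-1,-1,-1,-1,-1],
  xyz=[
    [-0.1,-0.055,0],
    [-0.2,-0.11,0],
    [-0.3,-0.165,0],
    [-0.4,-0.22,0],
    [-0.5,-0.275,0],
    [-0.6,-0.33,0],
    [-0.6035,-0.33,0.06],
    [-0.6035,-0.33,0.134],
    [-0.6035,-0.33,0.134],
  ],
  angular=[
    [0,0,0],
    [0,0,0],
    [0,0,0],
    [0,0,0],
    [0,0,0],
    [0,0,0],
    [0,0,0],
    [0,0,0],
    [0,0,0],
  ],
)

```text
time: 2.22
tool_pos: [0.5633, 0.2524, 0.1611]
orientation: [-0.163, -3.132, 0.004]
wrist_force: [-0.3, 0.3, -1.1]
grip_width: 0.003
grip_force: 0.0
```

```bash
python3 - <<'E'
from h import *
for n in("scene","wrist"):
    m,im,d=cam(n); save(im,n+"2.png"); W=cloud(m,d)
    print(n,rect(W,(.565,.252),.03,.14,.156),rect(W,(.565,.252),.05,.100,.116))
a=cv2.imread('pics/scene2.png')[160:310,320:480]; b=cv2.imread('pics/wrist2.png')
cv2.imwrite('pics/c2.png',np.hstack([cv2.resize(a,(400,375)),cv2.resize(b,(400,375))]))
rel((.565,.252,.165),np.radians(84))
E
```

```text
scene (225, array([568.6, 251.8]), array([33.7, 24.9]), 83.1, array([0.5709, 0.2509, 0.1498])) (304, array([564.9, 252.2]), array([40.1, 39.7]), 83.7, array([0.5757, 0.2492, 0.1102]))
wrist (1363, array([559.6, 253.7]), array([34.1, 23.4]), 82.3, array([0.5563, 0.2546, 0.1491])) (1403, array([563.7, 253.2]), array([40. , 37.2]), 84.2, array([0.5511, 0.2545, 0.1094]))
xyz [-0.0025 -0.0035  0.0014] ang [-0.0005 -0.0012  0.0022] j6 -1.1054080680618563
```

View pics/c2.png

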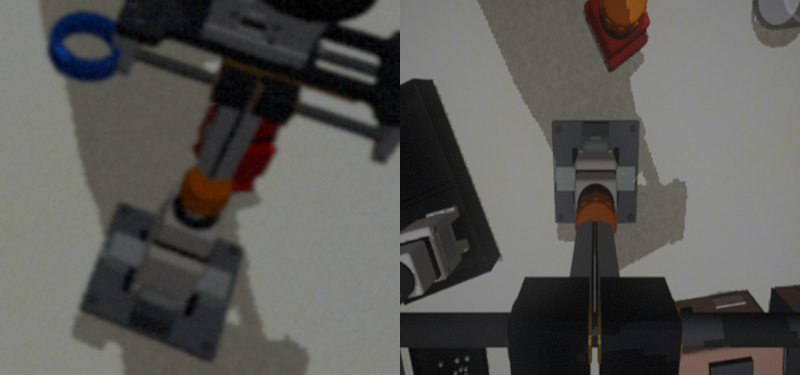

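Both views show the closed fingertips centred just above the raised orange cap. Pressing slowly.

Request:
carry_out(
  grip=[-1,-1,-1,-1,-1,-1,-1,-1,-1,-1,-1,-1],
  xyz=[
    [0,-0.003,0.03],
    [0,-0.003,0.045],
    [0,-0.003,0.055],
    [0,-0.003,0.062],
    [0,-0.003,0.069],
    [0,-0.003,0.076],
    [0,-0.003,0.083],
    [0,-0.003,0.09],
    [0,-0.003,0.097],
    [0,-0.003,0.102],
    [0,-0.003,0.105],
    [0,-0.003,0.105],
  ],
  angular=[
    [0,0,0],
    [0,0,0],
    [0,0,0],
    [0,0,0],
    [0,0,0],
    [0,0,0],
    [0,0,0],
    [0,0,0],
    [0,0,0],
    [0,0,0],
    [0,0,0],
    [0,0,0],
  ],
)

```text
time: 3.32
tool_pos: [0.5652, 0.2514, 0.1343]
orientation: [0.164, 3.137, 0.001]
wrist_force: [-2.5, -0.8, 3.0]
grip_width: 0.003
grip_force: 2.3
```

Request:
carry_out(
  grip=[-1,-1,-1,-1],
  xyz=[
    [0,0,0.003],
    [0,0,0.006],
    [0,0,0.008],
    [0,0,0.008],
  ],
  angular=[
    [0,0,0],
    [0,0,0],
    [0,0,0],
    [0,0,0],
  ],
)

```text
time: 3.65
tool_pos: [0.566, 0.2516, 0.1341]
orientation: [0.164, 3.134, 0.002]
wrist_force: [-4.7, -2.2, 20.3]
grip_width: 0.006
grip_force: 10.1
```

Request:
carry_out(
  grip=[-1,-1,-1,1,1,1,1,1,1],
  xyz=[
    [0,0,-0.02],
    [0,0,-0.06],
    [0,0,-0.13],
    [0,0,-0.16],
    [0,0,-0.16],
    [0,0,-0.16],
    [0,0,-0.16],
    [0,0,-0.16],
    [0,0,-0.16],
  ],
  angular=[
    [0,0,0],
    [0,0,0],
    [0,0,0],
    [0,0,0],
    [0,0,0],
    [0,0,0],
    [0,0,0],
    [0,0,0],
    [0,0,0],
  ],
)

```text
time: 4.4
tool_pos: [0.5648, 0.2512, 0.1784]
orientation: [-0.164, -3.136, 0.001]
wrist_force: [-0.6, 0.3, -0.4]
grip_width: 0.392
grip_force: 0.0
```

```bash
python3 - <<'E'
from h import *
for n in("scene","wrist"):
    m,im,d=cam(n); save(im,n+"3.png"); W=cloud(m,d)
    print(n,rect(W,(.565,.252),.03,.125,.156),rect(W,(.565,.252),.05,.100,.116),rect(W,(.565,.252),.078,.005,.016))
rel((.565,.252,.080),np.radians(84)); print(bot.observe()["grip_width"],bot.observe()["tool_pos"])
E
```

```text
scene (267, array([565.2, 252. ]), array([34. , 30.7]), 60.2, array([0.5675, 0.2517, 0.1341])) (223, array([564.7, 252.2]), array([40.1, 41.1]), 84.6, array([0.5796, 0.2488, 0.1096])) (1237, array([564.2, 252.3]), array([109.9, 112.1]), 84.1, array([0.5893, 0.2358, 0.0105]))
wrist (2027, array([564.5, 253.1]), array([33.5, 33.5]), 81.5, array([0.5632, 0.2533, 0.1334])) (1134, array([564.8, 253.2]), array([40.1, 39.4]), 84.1, array([0.5503, 0.2543, 0.1091])) (5574, array([565.1, 253.2]), array([110.6, 109.2]), 84.0, array([0.542 , 0.2504, 0.0097]))
xyz [-0.0004  0.0027  0.3293] ang [-0.0005 -0.001   0.0005] j6 -1.107167038362873
0.4847054204815942 [0.56487561 0.25123866 0.17878862]
```

Cap top is now at 0.134, so it is shut. I open fully, descend to the neck and grip.

Request:
carry_out(
  grip=[1,1,1,1,1,1,1,1,1,1,1,1],
  xyz=[
    [0,0.004,0],
    [0,0.004,0],
    [0,0.004,0],
    [0,0.004,0.03],
    [0,0.004,0.08],
    [0,0.004,0.13],
    [0,0.004,0.18],
    [0,0.004,0.23],
    [0,0.004,0.28],
    [0,0.004,0.31],
    [0,0.004,0.327],
    [0,0.004,0.327],
  ],
  angular=[
    [0,0,0],
    [0,0,0],
    [0,0,0],
    [0,0,0],
    [0,0,0],
    [0,0,0],
    [0,0,0],
    [0,0,0],
    [0,0,0],
    [0,0,0],
    [0,0,0],
    [0,0,0],
  ],
)

```text
time: 5.5
tool_pos: [0.5647, 0.2523, 0.0801]
orientation: [-0.164, -3.136, 0.001]
wrist_force: [-0.0, -0.3, -0.5]
grip_width: 1.0
grip_force: 0.0
```

Request:
carry_out(
  grip=[-1,-1,-1,-1,-1,-1,-1,-1,-1,-1],
  xyz=[
    [0,0,0],
    [0,0,0],
    [0,0,0],
    [0,0,0],
    [0,0,0],
    [0,0,0],
    [0,0,0],
    [0,0,0],
    [0,0,0],
    [0,0,0],
  ],
  angular=[
    [0,0,0],
    [0,0,0],
    [0,0,0],
    [0,0,0],
    [0,0,0],
    [0,0,0],
    [0,0,0],
    [0,0,0],
    [0,0,0],
    [0,0,0],
  ],
  newtons=45,
)

```text
time: 6.33
tool_pos: [0.5651, 0.2525, 0.0812]
orientation: [-0.164, -3.137, -0.0]
wrist_force: [0.4, 0.7, -0.0]
grip_width: 0.421
grip_force: 44.9
```

Request:
carry_out(
  grip=[-1,-1,-1,-1,-1,-1,-1,-1,-1,-1,-1,-1],
  xyz=[
    [0,0,-0.008],
    [0,0,-0.016],
    [0,0,-0.024],
    [0,0,-0.032],
    [0,0,-0.04],
    [0,0,-0.05],
    [0,0,-0.06],
    [0,0,-0.075],
    [0,0,-0.09],
    [0,0,-0.11],
    [0,0,-0.13],
    [0,0,-0.15],
  ],
  angular=[
    [0,0,0],
    [0,0,0],
    [0,0,0],
    [0,0,0],
    [0,0,0],
    [0,0,0],
    [0,0,0],
    [0,0,0],
    [0,0,0],
    [0,0,0],
    [0,0,0],
    [0,0,0],
  ],
)

```text
time: 7.33
tool_pos: [0.5652, 0.2525, 0.1271]
orientation: [0.164, 3.137, 0.0]
wrist_force: [-0.2, -0.4, -2.1]
grip_width: 0.42
grip_force: 44.9
```

```bash
python3 - <<'E'
from h import *
s=bot.observe(); print(s["tool_pos"],s["wrist_force"],s["grip_width"])
for n in("scene","wrist"):
    m,im,d=cam(n); save(im,n+"4.png"); W=cloud(m,d)
    print(n,rect(W,s["tool_pos"],.04,s["tool_pos"][2]+.048,s["tool_pos"][2]+.08))
a=cv2.imread('pics/scene4.png')[160:310,320:480]; b=cv2.imread('pics/wrist4.png')
cv2.imwrite('pics/c4.png',np.hstack([cv2.resize(a,(400,375)),cv2.resize(b,(400,375))]))
c=np.array([.5638,.0201]); f=c-.05*np.array([np.cos(np.radians(12.9)),np.sin(np.radians(12.9))]); print(f)
rel((*f,.20),np.radians(102.9))
E
```

```text
[0.56522666 0.25254138 0.12708597] [-0.2329234  -0.42714507 -2.12451031] 0.41970798688423483
scene (447, array([564.4, 249.8]), array([31.3, 63.4]), 3.1, array([0.5701, 0.2517, 0.1806]))
wrist (9183, array([564.5, 254. ]), array([33.1, 62.2]), 9.5, array([0.5599, 0.252 , 0.1811]))
[0.51506194 0.00893749]
xyz [ 0.0826 -0.8254 -0.242 ] ang [ 0.0008  0.0025 -0.4195] j6 -1.1054187519820187
```

View pics/c4.png

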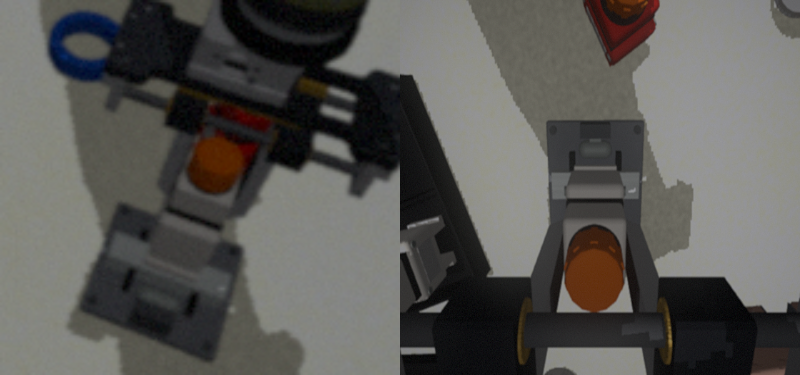

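Both views show the unit in the gripper, clear of the rail with the cap shut (cap top 54 mm above the TCP, as before). Carrying it to the tray.

Request:
carry_out(
  grip=[-1,-1,-1,-1,-1,-1,-1,-1,-1,-1,-1,-1],
  xyz=[
    [0,0,-0.05],
    [0,-0.03,-0.12],
    [0.01,-0.1,-0.18],
    [0.02,-0.19,-0.2],
    [0.03,-0.28,-0.2],
    [0.04,-0.37,-0.2],
    [0.05,-0.46,-0.2],
    [0.06,-0.55,-0.2],
    [0.07,-0.64,-0.2],
    [0.08,-0.73,-0.2],
    [0.083,-0.79,-0.2],
    [0.083,-0.825,-0.2],
  ],
  angular=[
    [0,0,0],
    [0,0,0],
    [0,0,-0.05],
    [0,0,-0.1],
    [0,0,-0.15],
    [0,0,-0.2],
    [0,0,-0.25],
    [0,0,-0.3],
    [0,0,-0.35],
    [0,0,-0.4],
    [0,0,-0.42],
    [0,0,-0.42],
  ],
)

```text
time: 8.43
tool_pos: [0.5141, 0.0072, 0.1863]
orientation: [0.352, -3.122, 0.0]
wrist_force: [0.9, -0.4, -3.3]
grip_width: 0.422
grip_force: 44.9
```

Request:
carry_out(
  grip=[-1,-1],
  xyz=[
    [0,0,0],
    [0,0,0],
  ],
  angular=[
    [0,0,0],
    [0,0,0],
  ],
)

```text
time: 8.6
tool_pos: [0.5147, 0.0091, 0.1863]
orientation: [-0.351, 3.122, 0.0]
wrist_force: [0.2, 0.1, -3.3]
grip_width: 0.422
grip_force: 44.9
```

```bash
python3 - <<'E'
from h import *
s=bot.observe(); t=s["tool_pos"]; print(t,s["wrist_force"],s["grip_width"])
m,im,d=cam("scene"); W=cloud(m,d)
print("cap",rect(W,t,.03,t[2]+.045,t[2]+.062)); print("traytop",rect(W,(.5638,.02),.14,.028,.042))
rel((.515,.009,.09),np.radians(102.9))
E
```

```text
[0.51473404 0.00911637 0.18625614] [ 0.19745322  0.1360517  -3.34964983] 0.42236201980400573
cap (325, array([515. ,   7.2]), array([32.9, 55.6]), 26.2, array([0.5177, 0.0085, 0.2393]))
traytop (831, array([562.9,  20.3]), array([205.5, 130.1]), 13.0, array([0.5986, 0.0321, 0.0347]))
xyz [-3.000e-04 -2.200e-03  3.206e-01] ang [ 0.0003  0.0001 -0.    ] j6 -1.8486094121185852
```

Request:
carry_out(
  grip=[-1,-1,-1,-1,-1,-1,-1,-1,-1,-1,-1,-1],
  xyz=[
    [0,0,0.04],
    [0,0,0.09],
    [0,0,0.14],
    [0,0,0.19],
    [0,0,0.24],
    [0,0,0.28],
    [0,0,0.31],
    [0,0,0.33],
    [0,0,0.345],
    [0,0,0.352],
    [0,0,0.356],
    [0,0,0.356],
  ],
  angular=[
    [0,0,0],
    [0,0,0],
    [0,0,0],
    [0,0,0],
    [0,0,0],
    [0,0,0],
    [0,0,0],
    [0,0,0],
    [0,0,0],
    [0,0,0],
    [0,0,0],
    [0,0,0],
  ],
)

```text
time: 9.65
tool_pos: [0.5148, 0.009, 0.0797]
orientation: [-0.353, 3.121, -0.0]
wrist_force: [0.1, 0.7, -2.7]
grip_width: 0.42
grip_force: 44.9
```

Request:
carry_out(
  grip=[-1,-1,-1,-1,-1,-1,-1,-1],
  xyz=[
    [0,0,0.002],
    [0,0,0.004],
    [0,0,0.006],
    [0,0,0.008],
    [0,0,0.01],
    [0,0,0.012],
    [0,0,0.012],
    [0,0,0.012],
  ],
  angular=[
    [0,0,0],
    [0,0,0],
    [0,0,0],
    [0,0,0],
    [0,0,0],
    [0,0,0],
    [0,0,0],
    [0,0,0],
  ],
)

```text
time: 10.32
tool_pos: [0.5146, 0.0089, 0.0758]
orientation: [0.353, -3.122, 0.0]
wrist_force: [-0.3, 0.4, -3.1]
grip_width: 0.424
grip_force: 44.9
```

Request:
carry_out(
  grip=[-1,-1,-1,-1],
  xyz=[
    [0,0,0.002],
    [0,0,0.003],
    [0,0,0.004],
    [0,0,0.004],
  ],
  angular=[
    [0,0,0],
    [0,0,0],
    [0,0,0],
    [0,0,0],
  ],
)

```text
time: 10.65
tool_pos: [0.5148, 0.009, 0.0752]
orientation: [-0.353, 3.121, -0.0]
wrist_force: [-1.3, 0.6, 4.7]
grip_width: 0.422
grip_force: 44.9
```

It is standing on the floor (force swung from -3 to +5 N). Releasing and withdrawing straight up.

Request:
carry_out(
  grip=[0,0.6,0.6,0.6,0.6,0.6,0.6],
  xyz=[
    [0,0,0],
    [0,0,0],
    [0,0,0],
    [0,0,0],
    [0,0,0],
    [0,0,0],
    [0,0,0],
  ],
  angular=[
    [0,0,0],
    [0,0,0],
    [0,0,0],
    [0,0,0],
    [0,0,0],
    [0,0,0],
    [0,0,0],
  ],
)

```text
time: 11.23
tool_pos: [0.5146, 0.0089, 0.0746]
orientation: [0.353, -3.122, 0.0]
wrist_force: [0.4, 0.1, -0.1]
grip_width: 0.798
grip_force: 0.0
```

Request:
carry_out(
  grip=[0.6,0.6,0.6,0.6,0.6,0.6,0.6,0.6,0.6,0.6],
  xyz=[
    [0,0,-0.02],
    [0,0,-0.06],
    [0,0,-0.12],
    [0,0,-0.2],
    [0,0,-0.28],
    [0,0,-0.36],
    [0,0,-0.44],
    [0,0,-0.5],
    [0,0,-0.5],
    [0,0,-0.5],
  ],
  angular=[
    [0,0,0],
    [0,0,0],
    [0,0,0],
    [0,0,0],
    [0,0,0],
    [0,0,0],
    [0,0,0],
    [0,0,0],
    [0,0,0],
    [0,0,0],
  ],
)

```text
time: 12.07
tool_pos: [0.5148, 0.0089, 0.2253]
orientation: [-0.353, 3.12, -0.0]
wrist_force: [0.6, -0.3, -0.6]
grip_width: 0.796
grip_force: 0.0
```

```bash
python3 - <<'E'
from h import *
s=bot.observe(); print(s["tool_pos"],s["wrist_force"],s["grip_width"])
for n in("scene","wrist"):
    m,im,d=cam(n); W=cloud(m,d); save(im,n+"5.png")
    print(n,"cap",rect(W,(.515,.009),.03,.112,.15),"neck",rect(W,(.515,.009),.04,.094,.110),"ucap",rect(W,(.61,.045),.03,.115,.135))
a=cv2.imread('pics/scene5.png')[120:330,180:480]; b=cv2.imread('pics/wrist5.png')
cv2.imwrite('pics/c5.png',np.hstack([cv2.resize(a,(400,300)),cv2.resize(b,(400,300))]))
E
```

```text
[0.51475907 0.00892689 0.2253228 ] [ 0.56754216 -0.28094941 -0.61290395] 0.7960126274415262
scene cap (241, array([514.7,   9.3]), array([32.6, 32.9]), 82.0, array([0.5191, 0.0102, 0.1278])) neck (173, array([515.7,   9.1]), array([37.7, 40.5]), 15.9, array([0.5283, 0.0148, 0.1038])) ucap (275, array([609. ,  44.7]), array([32.8, 32. ]), 84.9, array([0.6126, 0.0452, 0.1279]))
wrist cap (1485, array([513.7,   8.9]), array([33. , 33.9]), 12.8, array([0.5124, 0.0084, 0.1273])) neck (794, array([514.1,   9. ]), array([39.8, 39.9]), 12.4, array([0.5008, 0.0048, 0.1032])) ucap (1256, array([608.7,  44.2]), array([32.7, 33.1]), 59.2, array([0.6058, 0.0432, 0.1272]))
```

View pics/c5.png

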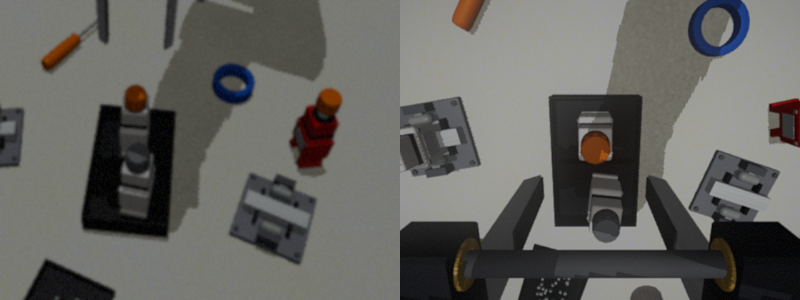

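The unit stands upright in the centre of the empty cell. Its cap is shut, with the top at 0.128, and unit_c has not moved.

```bash
python3 -c "
from rig import bot
print(bot.hand_in())"
```

```text
the job is handed in; nothing more can be done
None
```

The orange cap was pressed shut on the rail, then the unit was pulled straight up and set upright in the tray's empty cell with its cap still shut, and the job is handed in (about 12 s of the 48 s used).

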